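# Wind the proofing-press block up to rail height

## Task

Fit the loose crank all the way down onto the square shaft of the small proofing press and wind the printing block up until its face is level with the tops of the two rails beside it. Then lift the crank off and lay it flat in the shallow wooden tray, handle up, leaving the block level and the other things on the table where they are.

Things in the scene. Friction and masses are not known exactly. Their poses are not given: they have to be found in the camera images.
- crank: Removable steel crank, 0.33 kg, loose; starts flat on the table, handle up. Origin: centre of the hub's underside; z up through the hub, x along the arm to the handle. Square hub 36 x 36 mm, 40 mm high, sides along x and y. Flat arm 10 mm thick, 20 to 24 mm wide, its underside flush with the hub's, reaching x = 72 mm. Upright handle at x = 60 mm.
- hub_hole (a point): Centre of the top of the crank's hub, 40 mm above its underside; axes as the crank's. A square hole 20.4 mm wide (sides along x and y, 3 mm chamfer) runs right through the hub here.
- crank_handle (a point): Point on the axis of the crank's upright round wooden handle, 60 mm from the hub's axis, 56 mm above the crank's underside: a good height to grip it. Axes as the crank's. The handle is 20 mm across, reaches from 15 to 75 mm above the underside and spins freely about its own axis.
- shaft_foot (a point): Foot of the press's upright square shaft, on its axis, on top of a round steel collar (52 mm across, top 66 mm above the table) on which the hub's underside rests when the crank is fully down. Does not turn with the shaft; axes are the press's: z up, y from the shaft towards the block. The gear housing below is 70 x 70 mm.
- shaft_top (a point): Centre of the top of the square shaft, 34 mm above the collar; turns with the shaft, its x and y square to the shaft's sides. The shaft is 18 x 18 mm, its last 4 mm narrowed to 14.5 mm, so the crank fits in four ways, with 1.2 mm of play on each side (about 8 degrees of free play in turning).
- shaft (a joint): Angle of the shaft in rad, growing as it turns clockwise seen from above, which raises the block 20 mm a turn; 0 when the block is level with the rails, -7.5 to -3.5 at the start. Stops at -8.0 and +1.76, so the block can be wound 5.6 mm too high. It takes about 2 to 3 N at the crank's handle and stays where it is left.
- block_face (a point): Centre of the top (printing face) of the wooden printing block, 55 x 57 mm, locked on the press's bed, which rises and sinks between the rails; 104 mm from the shaft's axis. It starts 11 to 24 mm below the rails' tops.
- rail_level (a point): Point midway between the two aluminium rails, at the height of their tops (62 mm above the table), straight above or below block_face. The rails are 180 x 16 mm, along the press's x, 108 mm apart centre to centre. The press (base plate 190 x 220 mm) is fixed to the table.
- tray: Shallow open wooden tray, 150 (x) x 110 (y) mm outside, 14 mm high, walls and floor 4 mm thick, fixed to the table. Origin: centre of its underside, z up.
- brush: Bystander, leave alone: small red-handled paint brush, 187 x 15 x 8 mm, lying on the table; origin at the centre of its underside.
- jar: Bystander, leave alone: dark blue jar with black lid, 56 mm across, 63 mm high; origin at the centre of its underside.
- stamp: Bystander, leave alone: loose wooden stamp block, 55 x 56 x 27 mm; origin at the centre of its underside.
- clip: Bystander, leave alone: black binder clip, 70 x 32 x 19 mm; origin at the centre of its underside.
There are look-alikes about, which are no part of the job. What is shaped like the crank but green is not meant.

How it is judged:
On the way, in this order (a step that is already met when the one before it is completed fails the run):
1. the crank is fully down on the square shaft (horizontal distance between crank and shaft_foot below 0.004 m and z of crank in the frame of shaft_foot below 0.004 m and angle between crank's own z axis and vertical below 0.12 rad), for 0.2 s.
2. with the crank on the shaft, the block's face is wound level with the rails (horizontal distance between crank and shaft_foot below 0.004 m and z of block_face in the frame of rail_level between -0.003 and 0.003 m), for 0.2 s.
At the end, for the whole second after the job is handed in: The block's face is level with the rails' tops within 3 mm, and the crank lies flat (within 0.08 rad, handle up) and at rest on the tray's floor, wholly between its walls (z of block_face in the frame of rail_level between -0.003 and 0.003 m and z of crank in the frame of tray between 0.001 and 0.008 m and angle between crank's own z axis and vertical below 0.08 rad and x of crank in the frame of tray between -0.06 and 0.06 m and y of crank in the frame of tray between -0.04 and 0.04 m and linear speed of crank below 0.02 m/s); the robot touches nothing.
It fails at once if the brush is moved more than 30 mm (distance of brush from where it was at the start of the episode above 0.03 m).
It fails at once if the jar is moved more than 30 mm (distance of jar from where it was at the start of the episode above 0.03 m).
It fails at once if the stamp is moved more than 30 mm (distance of stamp from where it was at the start of the episode above 0.03 m).
It fails at once if the clip is moved more than 30 mm (distance of clip from where it was at the start of the episode above 0.03 m).
It also fails if it takes over 72 s, if anything falls off the work surface, if the arm or the gripper's body presses on something with over 40 N, if the wrist force passes 120 N, or if a joint passes its speed limit or range.

## Robot

A 6-joint arm with a two-finger parallel gripper is mounted at the origin on a cart in front of the work surface, level with it; the furniture and walls round the work are solid. World frame = base frame: x ahead of the robot, y to its left, z up, the work surface at z = 0. Lengths are in m, angles in rad, forces in N, time in s.
With the tool pointing down it reaches from about 0.375 to 0.925 m from the base axis. Payload 5.7 kg.
Tool frame: the origin (TCP) lies on the centre line of the jaws, within the pads' length; the fingertips stand 17 mm ahead of it and the grasp point (between the pads) lies 2 mm behind it; z points along the fingers, y is the line along which they close (so a half turn about z gives the same grasp; the last joint's range is limited). The gripper opens to 85 mm and grips with 20 to 120 N. Pads are 22 mm wide; open, the fingers measure 114 mm over their backs; the gripper's body (76 mm by 85 mm) begins 54 mm behind the grasp point. The pads swing forward as they close: fully open they stand 13 mm farther back than shut.
Start: joints at [1.038, 0.359, 1.51, -0, 1.272, -0.115], TCP at [0.243, 0.548, 0.248] pointing down, gripper open.
Joint ranges: [-2.97, 2.97], [-1.01, 2.36], [0.21, 2.38], [-0.96, 4.11], [0.2, 2.71], [-2.98, 2.98]. Speed limits (rad/s): [2.39, 2.39, 3.14, 3.14, 3.14, 3.14].

## Interface

Orientations are given as a rotation vector (axis times angle).
In Python, from station import arm gives the robot as it stands.
- The arm moves only by the shell command python3 -m handwheel 'ROWS'. ROWS is JSON, a list of rows, each an object of numbers: "x", "y", "z": the shift along the tool's x, y, z in cm; "ax", "ay", "az": the turn, a rotation vector about the tool's x, y, z in degrees; "hand": the opening, from -1 (shut) to 1 (fully open), so that 0 is half open. A call has 1 to 10 rows; each row shifts and turns the commanded pose from where the row before left it, along the tool's axes as they then stand; what a row does not reach is not made up. A row lasts 1/10 s, in which the tool goes at most 50 mm and 8.59 degrees, less where a joint would pass 70% of its speed; a pose out of reach is approached as far as the arm can. A call is refused whole if a number of a shift passes 5 or a number of a turn 8.59, either way. A call with a gripper value outside its range is refused whole. The fingers move at their own pace and stop on an object; the grip force is fixed at half the most. Time passes only in rows, so rows that do not move let the fingers close. It gives the time, the measured TCP pose, the force, the opening and the grip force at its end, in the units of the state.
- arm.get_obs(): the state, without advancing time (a new reading comes with each control period).
- arm.read_camera(name): name is "scene" or "top"; returns a dict with "frame" (420x560x3 uint8, red, green, blue), "range_z" (420x560 float32, m along the optical axis (not along the pixel's ray), 0 where there is no reading), "fovy" (degrees; the focal length in pixels is half the picture's height over the tangent of half this angle, whatever the lens; pixels are square), "cx", "cy" (the principal point, pixels), "R" (3x3) and "t" (3): a world point X has camera coordinates R X + t. Camera axes: x right, y down, z forward; pixel columns grow to the right and rows downward; lengths in m; the calibration is good to about 2 mm. A picture is of the moment at which its call begins.
- arm.finish_job(): hands the job in; it is judged then, once.
The state is a dict: "time": time; "joint_pos": joint angles; "qd": joint speeds; "effort": joint torques, N m; "ee_pos": TCP position; "eef_rot": TCP orientation; "contact_force": force on the tool from outside, world axes, zero at the start; "torque": the same for the moment, N m; "finger_gap": finger opening in m; "finger_force": force on a finger pad.
Only numpy, scipy, OpenCV 4.12 (cv2) and the standard library are available. Lean on these libraries where they do the work, as an engineer would, in place of code of your own. Each camera call takes 0.05 s, during which the arm holds its last target. There are 200 camera calls.

## Working session

There is one attempt and no reset: what is moved stays moved. The work goes in short steps, Python scripts to look and compute and a shell command to move; the robot and the scene stay as the last step left them, time stands still between calls to the robot, and variables do not carry over. Pictures are saved under pics/ and viewed, at most 10 in all, crops included, and the job is handed in when it is done.

```bash
ls; mkdir -p pics
python3 - <<'E'
from station import arm
import cv2,numpy as np
o=arm.get_obs(); print({k:np.round(v,3).tolist() for k,v in o.items()})
for n in("scene","top"):
    c=arm.read_camera(n); np.savez(f"/tmp/{n}0.npz",**c)
    print(n,c["fovy"],c["cx"],c["cy"],np.round(c["R"],3).tolist(),np.round(c["t"],3).tolist())
    cv2.imwrite(f"pics/{n}0.png",c["frame"][:,:,::-1])
E
```

```text
pics
{'time': 0.0, 'joint_pos': [1.038, 0.36, 1.511, -0.0, 1.273, -0.115], 'qd': [-0.0, 0.001, -0.001, -0.002, 0.0, -0.001], 'effort': [-0.001, -52.761, -27.862, -0.0, 0.013, 0.0], 'ee_pos': [0.243, 0.548, 0.247], 'eef_rot': [-0.651, -3.073, 0.003], 'contact_force': [0.286, 0.176, -0.467], 'torque': [0.054, 0.032, 0.043], 'finger_force': 0.0, 'finger_gap': 0.086}
scene 42.75025163682602 279.39059861985373 206.40302146360787 [[0.894, -0.449, 0.001], [-0.243, -0.486, -0.839], [0.377, 0.75, -0.544]] [-0.517, 0.2, 1.54]
top 54.8146482026785 275.16382848265465 207.12803244112138 [[0.004, -1.0, 0.005], [-0.99, -0.005, -0.141], [0.141, -0.004, -0.99]] [-0.075, 0.555, 1.166]
```

View pics/scene0.png

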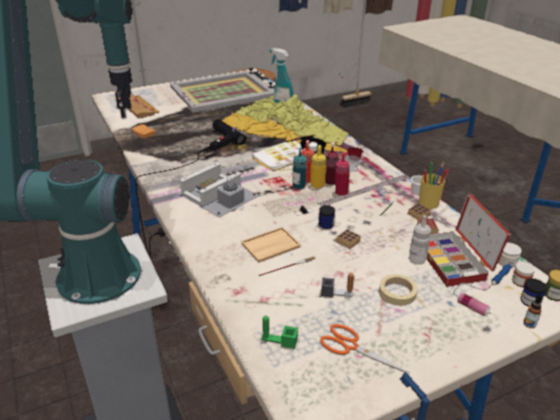

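View pics/top0.png

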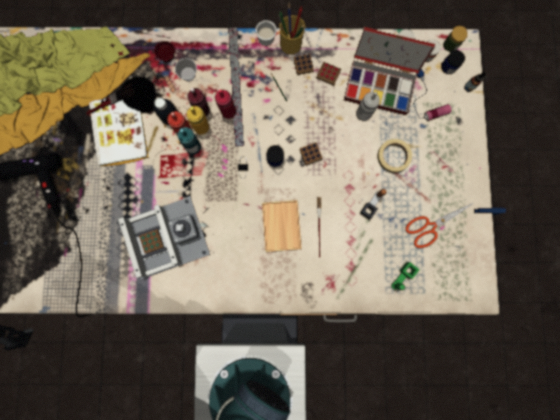

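The scene shows the crank candidates: steel with a brown handle at scene (328,287)/(350,283), top (368,211)/(381,195), and green at scene (280,333), top (405,275). The steel one fits the description. The press is at top (160,237) with its shaft at about (182,228), and the tray is at top (282,226). I'll measure both and confirm in one enlarged crop.

```bash
cat > h.py <<'E'
import numpy as np, cv2
def cam(n):
    from station import arm
    return arm.read_camera(n)
def foc(c): return c["frame"].shape[0]/2/np.tan(np.radians(float(c["fovy"]))/2)
def cloud(c):
    f=foc(c); d=c["range_z"]; v,u=np.mgrid[:d.shape[0],:d.shape[1]]
    P=np.stack([(u-c["cx"])/f*d,(v-c["cy"])/f*d,d],-1)
    return (P-c["t"])@c["R"]      # world points per pixel
def ray(c,u,v,z):
    f=foc(c); r=np.array([(u-c["cx"])/f,(v-c["cy"])/f,1])@c["R"]; o=-c["R"].T@c["t"]
    return o+r*(z-o[2])/r[2]
def proj(c,X):
    p=c["R"]@np.asarray(X)+c["t"]; return foc(c)*p[:2]/p[2]+[c["cx"],c["cy"]]
E
python3 - <<'E'
from h import *
T=dict(np.load("/tmp/top0.npz")); S=dict(np.load("/tmp/scene0.npz"))
a=cv2.resize(T["frame"][170:300,110:250],None,fx=3.5,fy=3.5,interpolation=cv2.INTER_CUBIC)
b=cv2.resize(T["frame"][170:300,345:430],None,fx=3.5,fy=3.5,interpolation=cv2.INTER_CUBIC)
cv2.imwrite("pics/crop1.png",np.hstack([a,b])[:,:,::-1])
for n,c,pts in(("top",T,[(368,211),(381,195),(182,228),(188,226),(151,242),(282,226),(330,260),(240,290)]),("scene",S,[(328,287),(350,276),(270,243),(232,190)])):
    W=cloud(c)
    for u,v in pts: print(n,u,v,np.round(W[v,u],3))
W=cloud(T)
z=W[:,:,2]
np.set_printoptions(linewidth=250)
print("press z mm");print((z[200:276:3,120:210:3]*1000).astype(int))
print("crank z mm");print((z[184:224:2,356:392:2]*1000).astype(int))
E
```

```text
top 368 211 [ 0.55  -0.359 -0.001]
top 381 195 [ 0.59  -0.384  0.061]
top 182 228 [0.487 0.189 0.096]
top 188 226 [0.495 0.179 0.064]
top 151 242 [0.451 0.293 0.032]
top 282 226 [ 0.503 -0.094  0.001]
top 330 260 [ 0.4   -0.239 -0.001]
top 240 290 [0.31  0.031 0.   ]
scene 328 287 [ 0.539 -0.37   0.037]
scene 350 276 [ 0.592 -0.392  0.072]
scene 270 243 [ 0.505 -0.081  0.003]
scene 232 190 [0.485 0.171 0.065]
press z mm
[[   4    4    1    0    6    0    4    1   -3   -2   -2    0    0   -2   -2    0   -3    0    0    1    4    3   15    2    0    0   -3    0    1   -3]
 [  -6   -7   -2   -1    0    1    2    3   -2    3    3    0   -3   -4   -1    1   -2    0    4   -2    7    5    5 1232    4    0   -2   -2   -1    2]
 [  -3   -1   -1   -3   -1   -4   -1   -3    1   -2    0    0   65   56    1    1   -1    5    0    3    4    4    3    4    3    0    0    0   -5   -2]
 [   0   -3   -1   -3   -2   -1    3   -1    4    0   -1    2   58   60   36    4    1    7    8    3    3    3    0    3    1   -3   -3   -1   -1   -5]
 [   1   -1    0   -1   -2    1    0    0    1    2   16   13   
[... 4474 characters left out ...]
29   38   40   -3   -1   -1    2   -2    0   -2]
 [   0    0    0   22   38    1   -1    0   11   32   39    0    1    3    1    0   -4    1]
 [  -3    1    9   34   42   40    0   -3   21   39   40   -5    3    1    4   -3    0    2]
 [   0   -4    0   13   26   41   37    6   36   40    0    1    4    1    3    3    0   -4]
 [   3    1   -4    1    1   22   35   40   36    0    0   -3    3    0    0    0   -2    0]
 [  -4   -2    4    0    0   -3   14   31   38    0    0   -2   -2   -4    0    0    0   -2]
 [   3    0   -2    0   -4    1   -4   -3   -3    2    2    2    3   -1   -1    2    1    1]
 [   2    0    4   -3    0    0    5    2    0   -2   -5    0   -3    0    0    0    1   -1]]
```

View pics/crop1.png

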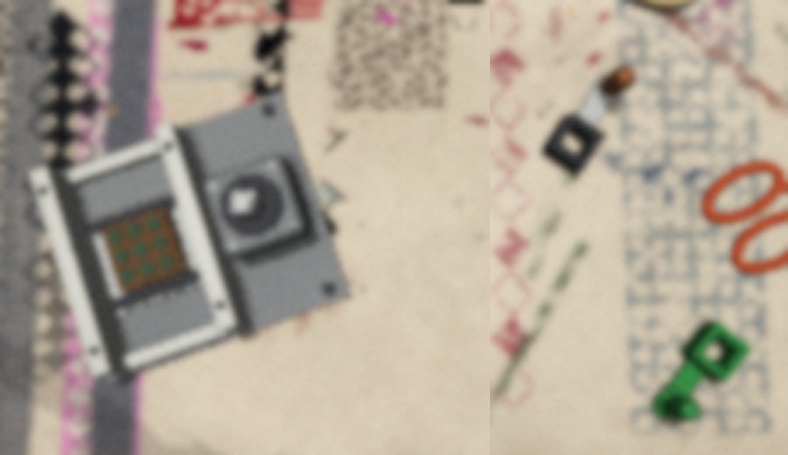

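The crop confirms the steel crank: square hub with a hole at crop (573,143), brown handle at (620,78). The green look-alike is at (715,350). Next I'll measure the geometry.

Run:
```python
from h import *
for n in("top","scene"):
    c=dict(np.load(f"/tmp/{n}0.npz")); W=cloud(c); z=W[:,:,2]
    def sel(cx,cy,r,z0,z1): return W[(abs(W[:,:,0]-cx)<r)&(abs(W[:,:,1]-cy)<r)&(z>z0)&(z<z1)&(c["range_z"]>0)]
    def rect(name,p):
        r=cv2.minAreaRect((p[:,:2]*1000).astype(np.float32)); print(n,name,len(p),"c",np.round(r[0],1),"s",np.round(r[1],1),"a",round(r[2],1),"zmed",np.round(np.median(p[:,2]),4),"mean",np.round(p[:,:2].mean(0),4))
    rect("hub",sel(.545,-.367,.04,.032,.047)); rect("handle",sel(.592,-.39,.03,.066,.08))
    rect("shaft",sel(.487,.185,.03,.085,.11)); rect("collar+",sel(.487,.185,.035,.061,.075))
    rect("press>50",sel(.46,.26,.13,.050,.075)); rect("block",sel(.455,.285,.026,.028,.045))
    rect("tray",sel(.50,-.09,.1,.009,.018))
# colour-based tray and shaft outline in top
c=dict(np.load("/tmp/top0.npz")); hsv=cv2.cvtColor(c["frame"],cv2.COLOR_RGB2HSV)
m=np.zeros(hsv.shape[:2],np.uint8); m[190:265,250:310]=cv2.inRange(hsv,(8,70,120),(25,255,255))[190:265,250:310]
r=cv2.minAreaRect(cv2.findNonZero(m)); print("tray px",r,[np.round(ray(c,*p,.014),3) for p in cv2.boxPoints(r)])
g=cv2.cvtColor(c["frame"],cv2.COLOR_RGB2GRAY); np.set_printoptions(linewidth=200); print(g[218:238,168:196])
```

```text
top hub 115 c [ 547.8 -354.9] s [36.1 37. ] a 56.2 zmed 0.0394 mean [ 0.5474 -0.3546]
top handle 36 c [ 596.8 -387.1] s [16.4 16.3] a 46.2 zmed 0.073 mean [ 0.5963 -0.3868]
top shaft 44 c [488.1 197.1] s [14.7 18.8] a 2.0 zmed 0.0981 mean [0.4881 0.1962]
top collar+ 203 c [484.3 195.7] s [63.1 47.5] a 1.6 zmed 0.065 mean [0.4875 0.1953]
top press>50 1305 c [465.9 259.2] s [179.8 202.2] a 20.2 zmed 0.0604 mean [0.4652 0.255 ]
top block 270 c [454.9 285.4] s [50.3 49.9] a 1.0 zmed 0.0359 mean [0.4531 0.2876]
top tray 236 c [502.8 -92.5] s [149.9 110. ] a 4.6 zmed 0.0132 mean [ 0.5039 -0.0932]
scene hub 124 c [ 547.  -354.4] s [42.2 35.7] a 56.0 zmed 0.0395 mean [ 0.5457 -0.356 ]
scene handle 42 c [ 595.2 -391.5] s [18.3 17.6] a 83.2 zmed 0.0736 mean [ 0.5943 -0.3919]
scene shaft 34 c [487.  196.7] s [18.9 15.2] a 84.8 zmed 0.0956 mean [0.4866 0.195 ]
scene collar+ 105 c [489.1 190.4] s [58.3 60. ] a 12.9 zmed 0.066 mean [0.4843 0.1889]
scene press>50 667 c [463.5 261.4] s [182.5 216.5] a 19.2 zmed 0.0604 mean [0.4579 0.2533]
scene block 53 c [454.7 294.6] s [30.5 51.3] a 84.5 zmed 0.03
[... 1954 characters left out ...]
 115  86]
 [109  75  78  96 112 105  86  70  73  69  64  59  57  55  55  55  58  62  65  64  68  82 110 128 136 136 121  96]
 [127  79  74  93 111 116 102  81  70  67  63  60  61  63  63  61  65  67  65  63  71  99 123 133 141 143 134 105]
 [146  93  72  86 107 121 113  95  80  70  66  64  64  66  65  66  65  67  70  77  91 113 130 137 141 141 129 108]
 [165 108  75  77  98 121 124 115  99  83  71  67  67  66  68  67  68  73  85  99 109 123 132 131 127 117 106  89]
 [181 124  81  71  93 116 130 130 118 102  89  79  74  75  76  77  82  94 107 118 122 120 119 114 105  93  80  69]
 [192 143  89  71  83 110 128 138 134 126 113 103 102  99 100 100 104 109 119 120 113 103  97  88  79  67  61  57]]
```

```bash
cat >> h.py <<'E'
from scipy.spatial.transform import Rotation as Ro
def togo(x,y,z,yawy=None):
    "remaining tool-axis shift (cm) and turn (deg) to put TCP at x,y,z, tool y along yawy deg (mod 180), pointing down"
    from station import arm
    o=arm.get_obs(); R=Ro.from_rotvec(o["eef_rot"]); M=R.as_matrix()
    cur=np.degrees(np.arctan2(M[1,1],M[0,1]))
    if yawy is None: yawy=cur
    d=(yawy-cur+90)%180-90; t=np.radians(cur+d)
    yv=np.array([np.cos(t),np.sin(t),0]); zv=np.array([0,0,-1.]); T=np.stack([np.cross(yv,zv),yv,zv],1)
    print("t",round(o["time"],2),"pos",np.round(o["ee_pos"],4),"yaw_y",round(cur,1),"F",np.round(o["contact_force"],1),"gap",round(float(o["finger_gap"]),3),"q",np.round(o["joint_pos"],2))
    w=np.array([x,y,z])-o["ee_pos"]
    print("shift cm tool-now",np.round(M.T@w*100,2),"tool-target",np.round(T.T@w*100,2),"turn deg",np.round((R.inv()*Ro.from_matrix(T)).as_rotvec(degrees=True),1))
E
python3 - <<'E'
from h import *
togo(.5475,-.3547,.25,56)
T=dict(np.load("/tmp/top0.npz")); S=dict(np.load("/tmp/scene0.npz"))
ims=[]
for c in(T,S):
    u,v=proj(c,[.4875,.1965,.1]).astype(int); a=c["frame"][v-20:v+24,u-22:u+22]
    ims.append(cv2.resize(a,(396,396),interpolation=cv2.INTER_CUBIC)); print(u,v)
cv2.imwrite("pics/shaft.png",np.hstack(ims)[:,:,::-1])
E
```

```text
t 0.1 pos [0.2432 0.5479 0.2475] yaw_y 66.1 F [0.8 0.3 0.7] gap 0.086 q [ 1.04  0.36  1.51 -0.    1.27 -0.12]
shift cm tool-now [-64.44 -70.14  -0.14] tool-target [-75.7  -57.81  -0.25] turn deg [-0.1 -0.  10.1]
178 227
229 177
```

View pics/shaft.png

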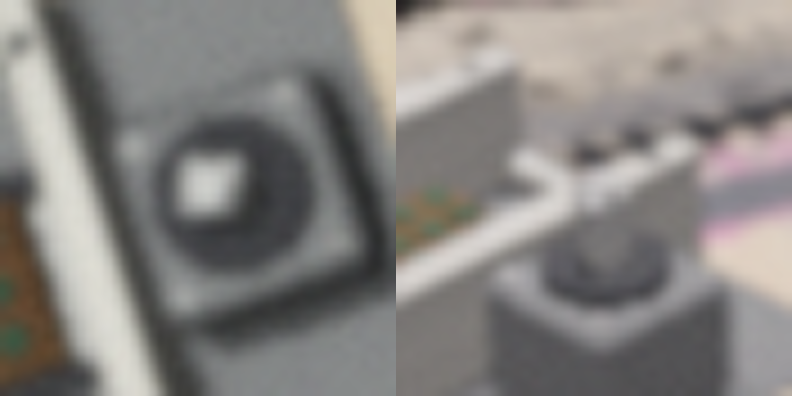

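The shaft in the top crop is at crop (205,183), near pixel (179,227), and it matches the depth. Its yaw is roughly axis-aligned, somewhere within 0 to 20°. Next I'll go above the crank.

```bash
R='{"x":-2.93,"y":-3.19}'; python3 -m handwheel '[{"x":-2.93,"y":-3.19},{"x":-2.93,"y":-3.19},{"x":-2.93,"y":-3.19},{"x":-2.93,"y":-3.19},{"x":-2.93,"y":-3.19},{"x":-2.93,"y":-3.19},{"x":-2.93,"y":-3.19},{"x":-2.93,"y":-3.19},{"x":-2.93,"y":-3.19},{"x":-2.93,"y":-3.19}]'; python3 -c "
from h import *
togo(.5475,-.3547,.25,56)"
```

```text
t 0.1 pos [0.2432 0.5479 0.2475] yaw_y 66.1 F [0.8 0.3 0.7] gap 0.086 q [ 1.04  0.36  1.51 -0.    1.27 -0.12]
shift cm tool-now [-64.44 -70.14  -0.14] tool-target [-75.7  -57.81  -0.25] turn deg [-0.1 -0.  10.1]schema error: expected keys x, y, z, ax, ay, az, hand
```

```bash
python3 -m handwheel '[{"x":-2.93,"y":-3.19,"z":0,"ax":0,"ay":0,"az":0,"hand":1},{"x":-2.93,"y":-3.19,"z":0,"ax":0,"ay":0,"az":0,"hand":1},{"x":-2.93,"y":-3.19,"z":0,"ax":0,"ay":0,"az":0,"hand":1},{"x":-2.93,"y":-3.19,"z":0,"ax":0,"ay":0,"az":0,"hand":1},{"x":-2.93,"y":-3.19,"z":0,"ax":0,"ay":0,"az":0,"hand":1},{"x":-2.93,"y":-3.19,"z":0,"ax":0,"ay":0,"az":0,"hand":1},{"x":-2.93,"y":-3.19,"z":0,"ax":0,"ay":0,"az":0,"hand":1},{"x":-2.93,"y":-3.19,"z":0,"ax":0,"ay":0,"az":0,"hand":1},{"x":-2.93,"y":-3.19,"z":0,"ax":0,"ay":0,"az":0,"hand":1},{"x":-2.93,"y":-3.19,"z":0,"ax":0,"ay":0,"az":0,"hand":1}]'; python3 -c "
from h import *
togo(.5475,-.3547,.25,56)"
```

```text
time: 1.1
ee_pos: [0.3818, 0.1362, 0.2482]
eef_rot: [-0.651, -3.073, 0.0]
contact_force: [0.1, 0.2, 0.7]
finger_gap: 0.0855
finger_force: 0.0
t 1.1 pos [0.3818 0.1362 0.2482] yaw_y 66.1 F [0.1 0.2 0.7] gap 0.085 q [ 0.17  0.07  1.9  -0.    1.17 -0.98]
shift cm tool-now [-35.06 -38.15  -0.18] tool-target [-41.19 -31.43  -0.18] turn deg [-0.  -0.  10.1]
```

```bash
python3 -m handwheel '[{"x":-3.2,"y":-3.48,"z":0,"ax":0,"ay":0,"az":0,"hand":1},{"x":-3.2,"y":-3.48,"z":0,"ax":0,"ay":0,"az":0,"hand":1},{"x":-3.2,"y":-3.48,"z":0,"ax":0,"ay":0,"az":0,"hand":1},{"x":-3.2,"y":-3.48,"z":0,"ax":0,"ay":0,"az":0,"hand":1},{"x":-3.2,"y":-3.48,"z":0,"ax":0,"ay":0,"az":0,"hand":1},{"x":-3.2,"y":-3.48,"z":0,"ax":0,"ay":0,"az":0,"hand":1},{"x":-3.2,"y":-3.48,"z":0,"ax":0,"ay":0,"az":0,"hand":1},{"x":-3.2,"y":-3.48,"z":0,"ax":0,"ay":0,"az":0,"hand":1},{"x":-3.2,"y":-3.48,"z":0,"ax":0,"ay":0,"az":0,"hand":1},{"x":-2.9,"y":-3.3,"z":0,"ax":0,"ay":0,"az":5,"hand":1}]'; python3 -c "
from h import *
togo(.5475,-.3547,.12,56)"
```

```text
time: 2.1
ee_pos: [0.5313, -0.3093, 0.2478]
eef_rot: [-0.787, -3.041, -0.0]
contact_force: [0.4, 0.7, 0.7]
finger_gap: 0.0853
finger_force: 0.0
t 2.1 pos [ 0.5313 -0.3093  0.2478] yaw_y 61.0 F [0.4 0.7 0.7] gap 0.085 q [-0.64  0.38  1.48 -0.    1.28 -1.7 ]
shift cm tool-now [-3.63 -3.19 12.78] tool-target [-3.89 -2.86 12.78] turn deg [ 0. -0.  5.]
```

```bash
python3 -m handwheel '[{"x":-3.63,"y":-3.19,"z":0,"ax":0,"ay":0,"az":5,"hand":1},{"x":0,"y":0,"z":4.5,"ax":0,"ay":0,"az":0,"hand":1},{"x":0,"y":0,"z":4.5,"ax":0,"ay":0,"az":0,"hand":1},{"x":0,"y":0,"z":3.5,"ax":0,"ay":0,"az":0,"hand":1},{"x":0,"y":0,"z":2,"ax":0,"ay":0,"az":0,"hand":1},{"x":0,"y":0,"z":0,"ax":0,"ay":0,"az":0,"hand":1}]'; python3 -c "
from h import *
togo(.5475,-.3547,.027,56)
c=cam('scene');u,v=proj(c,[.55,-.36,.06]).astype(int)
cv2.imwrite('pics/g.png',cv2.resize(c['frame'][v-60:v+60,u-70:u+70],None,fx=4,fy=4)[:,:,::-1])"
```

```text
time: 2.7
ee_pos: [0.5448, -0.3507, 0.0993]
eef_rot: [-0.915, -2.998, -0.005]
contact_force: [0.3, 0.5, -0.1]
finger_gap: 0.0856
finger_force: 0.0
t 2.7 pos [ 0.5448 -0.3507  0.0993] yaw_y 56.1 F [ 0.3  0.5 -0.1] gap 0.086 q [-0.68  0.58  1.54 -0.    1.03 -1.66]
shift cm tool-now [-0.5  -0.18  7.22] tool-target [-0.45 -0.18  7.23] turn deg [ 0.  -0.5  0.1]
```

View pics/g.png

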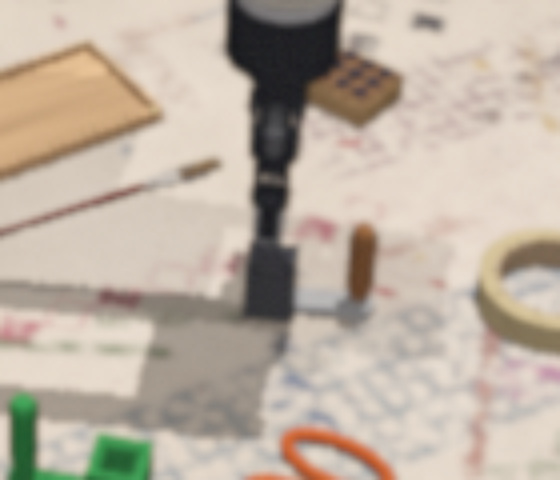

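The gripper is centred over the steel crank's hub at crop (270,270), with the handle at (362,260) clear of it. Go down and grip.

```bash
python3 -m handwheel '[{"x":-0.47,"y":-0.18,"z":2,"ax":0,"ay":-0.5,"az":0,"hand":1},{"x":0,"y":0,"z":2.2,"ax":0,"ay":0,"az":0,"hand":1},{"x":0,"y":0,"z":2,"ax":0,"ay":0,"az":0,"hand":1},{"x":0,"y":0,"z":1,"ax":0,"ay":0,"az":0,"hand":1},{"x":0,"y":0,"z":0,"ax":0,"ay":0,"az":0,"hand":0},{"x":0,"y":0,"z":0,"ax":0,"ay":0,"az":0,"hand":-1},{"x":0,"y":0,"z":0,"ax":0,"ay":0,"az":0,"hand":-1},{"x":0,"y":0,"z":0,"ax":0,"ay":0,"az":0,"hand":-1},{"x":0,"y":0,"z":0,"ax":0,"ay":0,"az":0,"hand":-1}]'; python3 -c "
from h import *
togo(.5475,-.3547,.027,56)"
```

```text
time: 3.65
ee_pos: [0.5517, -0.3576, 0.0331]
eef_rot: [0.914, 2.994, -0.005]
contact_force: [-0.1, 0.2, 6.5]
finger_gap: 0.0351
finger_force: 61.7
t 3.65 pos [ 0.5517 -0.3576  0.0331] yaw_y 56.1 F [-0.1  0.2  6.5] gap 0.035 q [-0.68  0.67  1.57  0.    0.89 -1.66]
shift cm tool-now [0.52 0.01 0.6 ] tool-target [0.51 0.01 0.61] turn deg [-0.   0.7  0.1]
```

```bash
python3 -m handwheel '[{"x":0,"y":0,"z":-1,"ax":0,"ay":0,"az":0,"hand":-1},{"x":0,"y":0,"z":-3,"ax":0,"ay":0,"az":0,"hand":-1},{"x":0,"y":0,"z":-4,"ax":0,"ay":0.7,"az":0,"hand":-1},{"x":0,"y":0,"z":-4,"ax":0,"ay":0,"az":0,"hand":-1},{"x":0,"y":0,"z":-4,"ax":0,"ay":0,"az":0,"hand":-1},{"x":0,"y":0,"z":-2,"ax":0,"ay":0,"az":0,"hand":-1},{"x":0,"y":0,"z":0,"ax":0,"ay":0,"az":0,"hand":-1},{"x":0,"y":0,"z":0,"ax":0,"ay":0,"az":0,"hand":-1}]'
python3 - <<'E'
from h import *
togo(.4875,.1965,.2,90)
T=dict(np.load("/tmp/top0.npz"))
a=cv2.resize(cv2.cvtColor(T["frame"],cv2.COLOR_RGB2GRAY)[218:236,172:188],None,fx=20,fy=20,interpolation=cv2.INTER_CUBIC)
for th in(120,135,150,165):
    r=cv2.minAreaRect(cv2.findNonZero((a>th).astype(np.uint8)))
    C=[ray(T,172-.5+p[0]/20,218-.5+p[1]/20,.1)[:2] for p in cv2.boxPoints(r)]; e=C[1]-C[0]
    print(th,np.round(np.array(r[1])/20,1),"yaw",np.round(np.degrees(np.arctan2(e[1],e[0]))%90,1),"c",np.round(np.mean(C,0),4))
for n in("top","scene"):
    c=cam(n); W=cloud(c); p=proj(c,[.60,-.39,.2]); hsv=cv2.cvtColor(c["frame"],cv2.COLOR_RGB2HSV)
    z=W[:,:,2]; br=cv2.inRange(hsv,(3,70,40),(18,255,220))>0
    m=br&(abs(W[:,:,0]-.60)<.05)&(abs(W[:,:,1]+.39)<.05)&(z>.1)
    q=W[m]; print(n,len(q),np.round(q.mean(0),4),"zmax",np.round(np.percentile(q[:,2],[5,50,97]),3)); t=q[q[:,2]>np.percentile(q[:,2],97)-.006]; print(len(t),np.round(t.mean(0),4),np.round(np.ptp(t,0),3))
E
```

```text
time: 4.45
ee_pos: [0.5498, -0.3564, 0.211]
eef_rot: [-0.916, -3.001, -0.002]
contact_force: [-1.5, 0.9, -4.6]
finger_gap: 0.0349
finger_force: 61.0
t 4.45 pos [ 0.5498 -0.3564  0.211 ] yaw_y 56.1 F [-1.5  0.9 -4.6] gap 0.035 q [-0.68  0.47  1.42 -0.    1.25 -1.66]
shift cm tool-now [36.03 42.39  1.24] tool-target [ 6.23 55.29  1.1 ] turn deg [  0.1  -0.2 -33.9]
120 [15.9 17.9] yaw 2.3 c [0.4906 0.1953]
135 [10.4 17.1] yaw 17.1 c [0.497  0.1926]
150 [ 5.7 16.1] yaw 59.4 c [0.5008 0.1917]
165 [4.9 4.8] yaw 0.0 c [0.4885 0.1978]<stdin>:13: RuntimeWarning: Mean of empty slice.
  ret = um.true_divide(
Traceback (most recent call last):
IndexError: index -1 is out of bounds for axis 0 with size 0
```

```bash
python3 -m handwheel '[{"x":2,"y":2.3,"z":0,"ax":0,"ay":0,"az":0,"hand":-1},{"x":3.2,"y":3.77,"z":0,"ax":0,"ay":0,"az":0,"hand":-1},{"x":3.2,"y":3.77,"z":0,"ax":0,"ay":0,"az":0,"hand":-1},{"x":3.2,"y":3.77,"z":0,"ax":0,"ay":0,"az":0,"hand":-1},{"x":3.2,"y":3.77,"z":0,"ax":0,"ay":0,"az":0,"hand":-1},{"x":3.2,"y":3.77,"z":0,"ax":0,"ay":0,"az":0,"hand":-1},{"x":3.2,"y":3.77,"z":0,"ax":0,"ay":0,"az":0,"hand":-1},{"x":3.2,"y":3.77,"z":0,"ax":0,"ay":0,"az":0,"hand":-1},{"x":3.2,"y":3.77,"z":0,"ax":0,"ay":0,"az":0,"hand":-1},{"x":3.2,"y":3.77,"z":0,"ax":0,"ay":0,"az":0,"hand":-1}]';  python3 -m handwheel '[{"x":2.6,"y":3,"z":0,"ax":0,"ay":0,"az":-3,"hand":-1},{"x":0,"y":0,"z":0,"ax":0,"ay":0,"az":-7,"hand":-1},{"x":0,"y":0,"z":0,"ax":0,"ay":0,"az":-8,"hand":-1},{"x":0,"y":0,"z":0,"ax":0,"ay":0,"az":-8,"hand":-1},{"x":0,"y":0,"z":0,"ax":0,"ay":0,"az":-8,"hand":-1},{"x":0,"y":0,"z":0,"ax":0,"ay":0,"az":-2,"hand":-1},{"x":0,"y":0,"z":0,"ax":0,"ay":0,"az":0,"hand":-1},{"x":0,"y":0,"z":0,"ax":0,"ay":0,"az":0,"hand":-1}]'
python3 - <<'E'
from h import *
togo(.4875,.1965,.2,92)
c=cam("scene"); np.savez("/tmp/s1.npz",**c)
u,v=proj(c,[.5,.19,.17]).astype(int); print(u,v)
d=cam("top");np.savez("/tmp/t1.npz",**d); p,q=proj(d,[.52,.19,.17]).astype(int); print(p,q)
cv2.imwrite("pics/s1.png",np.hstack([cv2.resize(x["frame"][b-50:b+50,a-40:a+40],None,fx=4.8,fy=4.8,interpolation=cv2.INTER_CUBIC) for x,a,b in((c,u,v),(d,p,q))])[:,:,::-1])
E
```

```text
time: 5.5
ee_pos: [0.495, 0.1175, 0.2104]
eef_rot: [-0.915, -2.998, 0.001]
contact_force: [0.3, -0.2, -3.3]
finger_gap: 0.035
finger_force: 60.9
time: 6.3
ee_pos: [0.4912, 0.1549, 0.211]
eef_rot: [0.054, -3.135, -0.002]
contact_force: [0.3, -0.6, -2.8]
finger_gap: 0.0348
finger_force: 61.3
t 6.3 pos [0.4912 0.1549 0.211 ] yaw_y 92.0 F [ 0.3 -0.6 -2.8] gap 0.035 q [ 0.17  0.28  1.73  0.    1.13 -1.44]
shift cm tool-now [0.22 4.17 1.11] tool-target [0.23 4.17 1.1 ] turn deg [ 0.1 -0.3 -0. ]
232 159
175 212
```

View pics/s1.png

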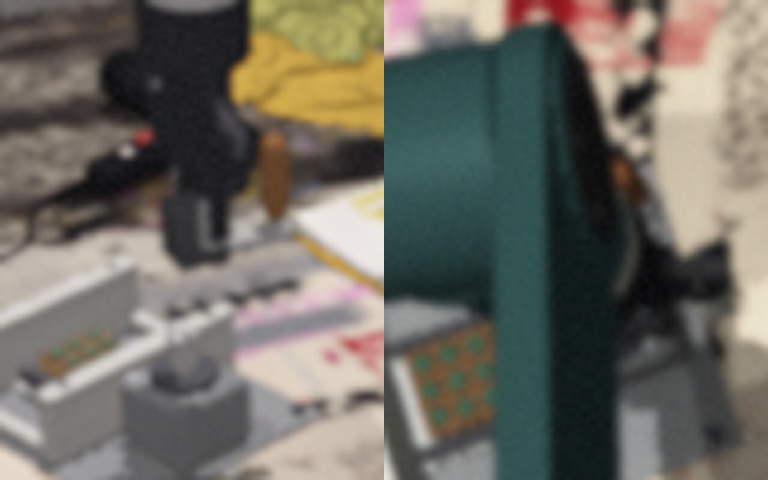

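The crank is held with hub at crop (195,225) and the handle upright at (275,175), while the shaft sits at (183,350) below. Next I'll measure the held crank from the handle and hub.

```bash
cat > hm.py <<'E'
from h import *
def held(c,tcp,yaw):
    "handle axis seen by scene camera near held crank -> crank origin (front surface + 10 mm along view)"
    W=cloud(c); hsv=cv2.cvtColor(c["frame"],cv2.COLOR_RGB2HSV)
    e=np.array([np.cos(np.radians(yaw)),np.sin(np.radians(yaw))]); g=tcp[:2]+.06*e
    m=(cv2.inRange(hsv,(3,70,40),(18,255,220))>0)&(np.hypot(W[:,:,0]-g[0],W[:,:,1]-g[1])<.035)&(W[:,:,2]>tcp[2]-.04)
    p=W[m]; v=np.array([c["R"][2,0],c["R"][2,1]]); v/=np.linalg.norm(v)
    s=np.array([-v[1],v[0]]); lat=(p[:,:2]@s); dep=p[:,:2]@v
    print(len(p),"lat",np.round(np.percentile(lat,[2,50,98]),4),"depth",np.round(np.percentile(dep,[5,20,50]),4),"z",np.round(np.percentile(p[:,2],[2,98]),3))
    h=s*(np.percentile(lat,3)+np.percentile(lat,97))/2+v*(np.percentile(dep,20)+.0095)
    o=h-.06*e; print("handle",np.round(h,4),"crank origin",np.round(o,4),"tcp-origin",np.round(tcp[:2]-o,4)); return o
E
python3 - <<'E'
from hm import *
c=dict(np.load("/tmp/s1.npz")); tcp=np.array([.4912,.1549,.211]); held(c,tcp,2.0)
# hub seen from scene: dark points
W=cloud(c); m=(abs(W[:,:,0]-.49)<.04)&(abs(W[:,:,1]-.155)<.06)&(W[:,:,2]>.15)&(W[:,:,2]<.24)
p=W[m]
for a in np.arange(.16,.24,.01):
    q=p[(p[:,2]>a)&(p[:,2]<a+.01)]
    if len(q): print(round(a,2),len(q),np.round(np.percentile(q[:,:2],[3,97],axis=0),3).ravel())
E
```

```text
99 lat [-0.4273 -0.4179 -0.4079] depth [0.3704 0.3744 0.3782] z [0.202 0.255]
handle [0.5456 0.1552] crank origin [0.4857 0.1531] tcp-origin [0.0055 0.0018]
0.17 5 [0.47  0.139 0.519 0.151]
0.18 62 [0.468 0.132 0.527 0.166]
0.19 36 [0.466 0.131 0.521 0.171]
0.2 39 [0.466 0.122 0.502 0.175]
0.21 59 [0.467 0.12  0.502 0.18 ]
0.22 51 [0.467 0.122 0.496 0.177]
0.23 23 [0.478 0.122 0.495 0.181]
```

```bash
python3 -m handwheel '[{"x":-0.15,"y":2.2,"z":2,"ax":0,"ay":-0.3,"az":0,"hand":-1},{"x":-0.2,"y":2.0,"z":2.5,"ax":0,"ay":0,"az":0,"hand":-1},{"x":0,"y":0,"z":2,"ax":0,"ay":0,"az":0,"hand":-1},{"x":0,"y":0,"z":0,"ax":0,"ay":0,"az":0,"hand":-1},{"x":0,"y":0,"z":0,"ax":0,"ay":0,"az":0,"hand":-1}]'
python3 - <<'E'
from hm import *
togo(.4935,.197,.13,92)
from station import arm
c=cam("scene"); held(c,np.array(arm.get_obs()["ee_pos"]),2.0)
u,v=proj(c,[.49,.19,.12]).astype(int)
cv2.imwrite("pics/s2.png",cv2.resize(c["frame"][v-45:v+45,u-50:u+50],None,fx=6,fy=6,interpolation=cv2.INTER_CUBIC)[:,:,::-1])
E
```

```text
time: 6.9
ee_pos: [0.4941, 0.1972, 0.1474]
eef_rot: [-0.056, 3.14, 0.002]
contact_force: [-0.2, -0.1, -2.7]
finger_gap: 0.0347
finger_force: 61.3
t 6.9 pos [0.4941 0.1972 0.1474] yaw_y 92.0 F [-0.2 -0.1 -2.7] gap 0.035 q [ 0.25  0.38  1.77  0.    0.99 -1.36]
shift cm tool-now [ 0.06 -0.02  1.74] tool-target [ 0.06 -0.02  1.74] turn deg [0.1 0.1 0. ]
82 lat [-0.4081 -0.4009 -0.3874] depth [0.407 0.412 0.417] z [0.137 0.305]
handle [0.5456 0.1974] crank origin [0.4856 0.1953] tcp-origin [0.0092 0.002 ]
```

View pics/s2.png

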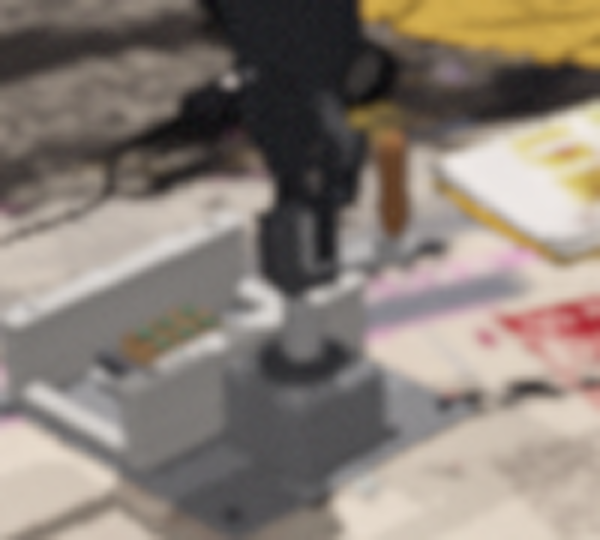

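The hub is directly over the shaft: hub bottom at crop (298,285), shaft at (300,330). Ease down in small steps.

```bash
python3 -m handwheel '[{"x":0,"y":0,"z":1,"ax":0,"ay":0,"az":0,"hand":-1},{"x":0,"y":0,"z":0.6,"ax":0,"ay":0,"az":0,"hand":-1},{"x":0,"y":0,"z":0.4,"ax":0,"ay":0,"az":0,"hand":-1},{"x":0,"y":0,"z":0.4,"ax":0,"ay":0,"az":0,"hand":-1},{"x":0,"y":0,"z":0.2,"ax":0,"ay":0,"az":0,"hand":-1},{"x":0,"y":0,"z":0,"ax":0,"ay":0,"az":0,"hand":-1}]'; python3 -c "
from h import *
togo(.4935,.197,.097,92)"
```

```text
time: 7.55
ee_pos: [0.4955, 0.1986, 0.1224]
eef_rot: [-0.054, 3.136, 0.007]
contact_force: [0.9, 6.4, -2.7]
finger_gap: 0.0348
finger_force: 63.3
t 7.55 pos [0.4955 0.1986 0.1224] yaw_y 92.0 F [ 0.9  6.4 -2.7] gap 0.035 q [ 0.25  0.41  1.8   0.    0.93 -1.36]
shift cm tool-now [ 0.22 -0.16  2.54] tool-target [ 0.2  -0.15  2.54] turn deg [ 0.3  0.3 -0. ]
```

```bash
python3 -m handwheel '[{"x":-0.05,"y":0.12,"z":0.3,"ax":0,"ay":0,"az":0,"hand":-1},{"x":0,"y":0,"z":0.4,"ax":0,"ay":0,"az":0,"hand":-1},{"x":0,"y":0,"z":0.4,"ax":0,"ay":0,"az":0,"hand":-1},{"x":0,"y":0,"z":0,"ax":0,"ay":0,"az":0,"hand":-1}]'; python3 -c "
from h import *
togo(.4935,.197,.097,92)"
```

```text
time: 7.95
ee_pos: [0.4948, 0.199, 0.1097]
eef_rot: [-0.056, 3.139, 0.004]
contact_force: [1.1, 5.3, -6.7]
finger_gap: 0.0348
finger_force: 62.8
t 7.95 pos [0.4948 0.199  0.1097] yaw_y 92.0 F [ 1.1  5.3 -6.7] gap 0.035 q [ 0.25  0.43  1.8   0.    0.9  -1.36]
shift cm tool-now [ 0.14 -0.2   1.27] tool-target [ 0.14 -0.2   1.27] turn deg [0.1 0.1 0. ]
```

Going on well: 21 mm engaged.

```bash
python3 -m handwheel '[{"x":0,"y":0.07,"z":0.4,"ax":0,"ay":0,"az":0,"hand":-1},{"x":0,"y":0,"z":0.4,"ax":0,"ay":0,"az":0,"hand":-1},{"x":0,"y":0,"z":0.3,"ax":0,"ay":0,"az":0,"hand":-1},{"x":0,"y":0,"z":0.15,"ax":0,"ay":0,"az":0,"hand":-1},{"x":0,"y":0,"z":0.1,"ax":0,"ay":0,"az":0,"hand":-1},{"x":0,"y":0,"z":0,"ax":0,"ay":0,"az":0,"hand":-1}]'; python3 -c "
from h import *
togo(.4935,.197,.097,92)"
```

```text
time: 8.55
ee_pos: [0.4947, 0.1993, 0.0989]
eef_rot: [-0.057, 3.138, 0.003]
contact_force: [-7.5, 0.3, 21.1]
finger_gap: 0.0348
finger_force: 66.4
t 8.55 pos [0.4947 0.1993 0.0989] yaw_y 92.1 F [-7.5  0.3 21.1] gap 0.035 q [ 0.25  0.45  1.81  0.    0.88 -1.36]
shift cm tool-now [ 0.13 -0.23  0.19] tool-target [ 0.13 -0.23  0.19] turn deg [0.1 0.2 0.1]
```

Contact on the collar at about the expected height. Release, go up, and check the seat.

```bash
python3 -m handwheel '[{"x":0,"y":0,"z":0,"ax":0,"ay":0,"az":0,"hand":0.3},{"x":0,"y":0,"z":0,"ax":0,"ay":0,"az":0,"hand":0.8},{"x":0,"y":0,"z":0,"ax":0,"ay":0,"az":0,"hand":0.8},{"x":0,"y":0,"z":-2,"ax":0,"ay":0,"az":0,"hand":0.5},{"x":0,"y":0,"z":-4,"ax":0,"ay":0,"az":0,"hand":0.3},{"x":0,"y":0,"z":-4,"ax":0,"ay":0,"az":0,"hand":0.3},{"x":-2,"y":0,"z":0,"ax":0,"ay":0,"az":0,"hand":0.3},{"x":-3.4,"y":0,"z":0,"ax":0,"ay":0,"az":0,"hand":0.3},{"x":0,"y":0,"z":0,"ax":0,"ay":0,"az":0,"hand":0.3}]'
python3 - <<'E'
from hm import *
togo(.549,.201,.12)
c=cam("scene"); np.savez("/tmp/s3.npz",**c)
held(c,np.array([.489,.199,.11]),2.1)
d=cam("top"); W=cloud(d); z=W[:,:,2]
for n,x in(("top",W),("scene",cloud(c))):
    m=(np.hypot(x[:,:,0]-.549,x[:,:,1]-.2)<.025)&(x[:,:,2]>.126)&(x[:,:,2]<.15); print(n,m.sum(),np.round(x[m].mean(0),4),np.round(x[m].max(0),3)) if m.any() else 0
    m=(np.hypot(x[:,:,0]-.489,x[:,:,1]-.199)<.03)&(x[:,:,2]>.095)&(x[:,:,2]<.12); print(n,"hub",m.sum(),np.round(np.median(x[m],0),4))
u,v=proj(c,[.50,.2,.11]).astype(int)
cv2.imwrite("pics/s3.png",cv2.resize(c["frame"][v-45:v+45,u-50:u+50],None,fx=6,fy=6,interpolation=cv2.INTER_CUBIC)[:,:,::-1])
E
```

```text
time: 9.45
ee_pos: [0.5532, 0.2012, 0.1978]
eef_rot: [-0.055, 3.134, 0.004]
contact_force: [0.5, -0.2, -0.0]
finger_gap: 0.0557
finger_force: 0.0
t 9.45 pos [0.5532 0.2012 0.1978] yaw_y 92.0 F [ 0.5 -0.2 -0. ] gap 0.056 q [ 0.23  0.39  1.6   0.    1.14 -1.38]
shift cm tool-now [ 0.48 -0.02  7.78] tool-target [ 0.42 -0.    7.78] turn deg [ 0.1  0.4 -0. ]
78 lat [-0.4064 -0.3993 -0.3677] depth [0.4114 0.4144 0.4185] z [0.089 0.321]
handle [0.5367 0.2045] crank origin [0.4767 0.2023] tcp-origin [ 0.0123 -0.0033]
top 35 [0.5445 0.1972 0.1365] [0.552 0.207 0.143]
top hub 170 [0.4887 0.1984 0.1037]
scene 30 [0.5459 0.1951 0.1356] [0.557 0.206 0.144]
scene hub 99 [0.4867 0.1921 0.1042]
```

View pics/s3.png

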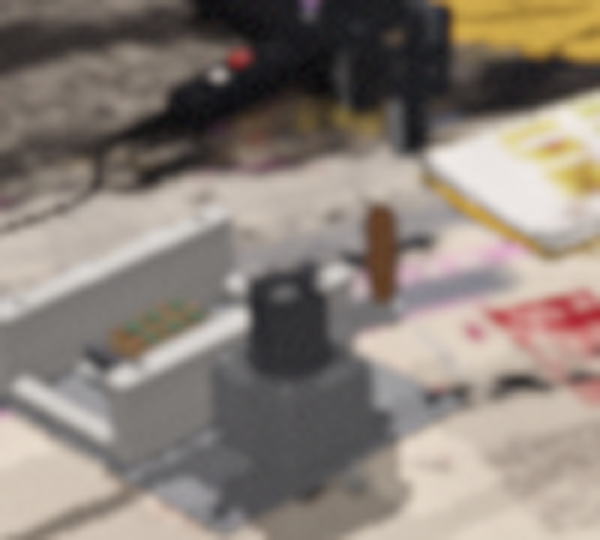

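The crank is seated on the collar: hub at crop (287,320), no gap, hub top about 105 mm and handle top about 142 mm. Grip the handle at (380,250).

```bash
python3 -m handwheel '[{"x":0.42,"y":-0.05,"z":2,"ax":0,"ay":0.4,"az":0,"hand":0.3},{"x":0,"y":0,"z":3,"ax":0,"ay":0,"az":0,"hand":0.3},{"x":0,"y":0,"z":2.7,"ax":0,"ay":0,"az":0,"hand":0.3},{"x":0,"y":0,"z":0,"ax":0,"ay":0,"az":0,"hand":-1},{"x":0,"y":0,"z":0,"ax":0,"ay":0,"az":0,"hand":-1},{"x":0,"y":0,"z":0,"ax":0,"ay":0,"az":0,"hand":-1},{"x":0,"y":0,"z":0,"ax":0,"ay":0,"az":0,"hand":-1}]'; python3 -c "
from h import *
togo(.549,.2005,.12)"
```

```text
time: 10.25
ee_pos: [0.5445, 0.2008, 0.1213]
eef_rot: [0.057, -3.138, -0.003]
contact_force: [-0.1, 0.1, -2.2]
finger_gap: 0.0182
finger_force: 58.5
t 10.25 pos [0.5445 0.2008 0.1213] yaw_y 92.1 F [-0.1  0.1 -2.2] gap 0.018 q [ 0.23  0.47  1.68  0.    0.99 -1.38]
shift cm tool-now [-0.45 -0.04  0.13] tool-target [-0.45 -0.04  0.13] turn deg [ 0.1 -0.2  0. ]
```

```bash
python3 -m handwheel '[{"x":0.074,"y":-0.939,"z":0,"ax":0,"ay":0,"az":0,"hand":-1},{"x":0.22,"y":-0.916,"z":0,"ax":0,"ay":0,"az":0,"hand":-1},{"x":0.36,"y":-0.87,"z":0,"ax":0,"ay":0,"az":0,"hand":-1},{"x":0.492,"y":-0.803,"z":0,"ax":0,"ay":0,"az":0,"hand":-1},{"x":0.612,"y":-0.716,"z":0,"ax":0,"ay":0,"az":0,"hand":-1}]'; python3 -c "
from h import *
togo(.549,.2005,.12)"
```

```text
time: 10.75
ee_pos: [0.5283, 0.1579, 0.1208]
eef_rot: [0.054, -3.138, -0.007]
contact_force: [-1.3, 8.7, 0.3]
finger_gap: 0.0181
finger_force: 59.1
t 10.75 pos [0.5283 0.1579 0.1208] yaw_y 92.0 F [-1.3  8.7  0.3] gap 0.018 q [ 0.16  0.44  1.75  0.01  0.95 -1.45]
shift cm tool-now [-2.21  4.19  0.1 ] tool-target [-2.21  4.19  0.08] turn deg [ 0.3 -0.2  0. ]
```

Works with low force. Continue.

```bash
python3 -m handwheel '[{"x":0.716,"y":-0.612,"z":0,"ax":0,"ay":0,"az":0,"hand":-1},{"x":0.803,"y":-0.492,"z":0,"ax":0,"ay":0,"az":0,"hand":-1},{"x":0.87,"y":-0.36,"z":0,"ax":0,"ay":0,"az":0,"hand":-1},{"x":0.916,"y":-0.22,"z":0,"ax":0,"ay":0,"az":0,"hand":-1},{"x":0.939,"y":-0.074,"z":0,"ax":0,"ay":0,"az":0,"hand":-1}]' | grep -E 'pos|force'; python3 -m handwheel '[{"x":0.939,"y":0.074,"z":0,"ax":0,"ay":0,"az":0,"hand":-1},{"x":0.916,"y":0.22,"z":0,"ax":0,"ay":0,"az":0,"hand":-1},{"x":0.87,"y":0.36,"z":0,"ax":0,"ay":0,"az":0,"hand":-1},{"x":0.803,"y":0.492,"z":0,"ax":0,"ay":0,"az":0,"hand":-1},{"x":0.716,"y":0.612,"z":0,"ax":0,"ay":0,"az":0,"hand":-1}]' | grep -E 'pos|force'
```

```text
ee_pos: [0.4877, 0.1391, 0.121]
contact_force: [3.2, 9.2, -4.4]
finger_force: 58.7
ee_pos: [0.4448, 0.1541, 0.1211]
contact_force: [5.2, 1.1, -5.8]
finger_force: 58.9
```

```bash
python3 -c "
from h import *
d=cam('top');W=cloud(d);c=cam('scene');V=cloud(c)
for n,w in(('top',W),('scene',V)):
    m=(abs(w[:,:,0]-.453)<.018)&(abs(w[:,:,1]-.292)<.018)&(w[:,:,2]<.075)&(w[:,:,2]>.02); print(n,m.sum(),np.round(np.median(w[m][:,2]),4))
"
```

```text
top 0 nan
scene 53 0.0446
  return _methods._mean(a, axis=axis, dtype=dtype,
  ret = ret.dtype.type(ret / rcount)
```

```bash
python3 -m handwheel '[{"x":0.612,"y":0.716,"z":0,"ax":0,"ay":0,"az":0,"hand":-1},{"x":0.492,"y":0.803,"z":0,"ax":0,"ay":0,"az":0,"hand":-1},{"x":0.36,"y":0.87,"z":0,"ax":0,"ay":0,"az":0,"hand":-1},{"x":0.22,"y":0.916,"z":0,"ax":0,"ay":0,"az":0,"hand":-1},{"x":0.074,"y":0.939,"z":0,"ax":0,"ay":0,"az":0,"hand":-1}]' | grep -E 'pos|force'; python3 -m handwheel '[{"x":-0.074,"y":0.939,"z":0,"ax":0,"ay":0,"az":0,"hand":-1},{"x":-0.22,"y":0.916,"z":0,"ax":0,"ay":0,"az":0,"hand":-1},{"x":-0.36,"y":0.87,"z":0,"ax":0,"ay":0,"az":0,"hand":-1},{"x":-0.492,"y":0.803,"z":0,"ax":0,"ay":0,"az":0,"hand":-1},{"x":-0.612,"y":0.716,"z":0,"ax":0,"ay":0,"az":0,"hand":-1},{"x":-0.716,"y":0.612,"z":0,"ax":0,"ay":0,"az":0,"hand":-1},{"x":-0.803,"y":0.492,"z":0,"ax":0,"ay":0,"az":0,"hand":-1},{"x":-0.87,"y":0.36,"z":0,"ax":0,"ay":0,"az":0,"hand":-1},{"x":-0.916,"y":0.22,"z":0,"ax":0,"ay":0,"az":0,"hand":-1},{"x":-0.939,"y":0.074,"z":0,"ax":0,"ay":0,"az":0,"hand":-1}]' | grep -E 'pos|force'
```

```text
ee_pos: [0.4243, 0.1968, 0.1209]
contact_force: [5.2, -3.1, -2.4]
finger_force: 59.3
ee_pos: [0.4781, 0.2591, 0.1208]
contact_force: [-6.3, 2.2, 10.6]
finger_force: 60.7
```

```bash
cat > blk.py <<'E'
from h import *
for n in('top','scene'):
    c=cam(n); w=cloud(c)
    m=(abs(w[:,:,0]-.453)<.018)&(abs(w[:,:,1]-.292)<.018)&(w[:,:,2]<.08)&(w[:,:,2]>.02)
    # rail tops: bright, elongated, high points beside the block
    P=w-np.array([.453,.292,0]); a=np.radians(20.); X=P[:,:,0]*np.cos(a)+P[:,:,1]*np.sin(a); Y=-P[:,:,0]*np.sin(a)+P[:,:,1]*np.cos(a)
    r=(abs(X)<.08)&(abs(abs(Y)-.054)<.008)&(w[:,:,2]>.054)&(w[:,:,2]<.07)
    print(n,"block",m.sum(),np.round(np.median(w[m][:,2]),4) if m.any() else 0,"rails",r.sum(),np.round(np.median(w[r][:,2]),4) if r.any() else 0)
E
python3 blk.py; python3 -c "
from h import *
togo(.549,.2005,.12)"
```

```text
top block 114 0.0497 rails 224 0.061
scene block 56 0.0511 rails 221 0.0617
t 13.45 pos [0.4802 0.2593 0.1208] yaw_y 92.1 F [-1.7  1.4  7.5] gap 0.018 q [ 0.37  0.43  1.76  0.01  0.95 -1.24]
shift cm tool-now [-6.66 -6.13  0.02] tool-target [-6.66 -6.13  0.08] turn deg [ 0.1 -0.5  0. ]
```

```bash
python3 -m handwheel '[{"x":-0.939,"y":-0.074,"z":0,"ax":0,"ay":0,"az":0,"hand":-1},{"x":-0.916,"y":-0.22,"z":0,"ax":0,"ay":0,"az":0,"hand":-1},{"x":-0.87,"y":-0.36,"z":0,"ax":0,"ay":0,"az":0,"hand":-1},{"x":-0.803,"y":-0.492,"z":0,"ax":0,"ay":0,"az":0,"hand":-1},{"x":-0.716,"y":-0.612,"z":0,"ax":0,"ay":0,"az":0,"hand":-1},{"x":-0.612,"y":-0.716,"z":0,"ax":0,"ay":0,"az":0,"hand":-1},{"x":-0.492,"y":-0.803,"z":0,"ax":0,"ay":0,"az":0,"hand":-1},{"x":-0.36,"y":-0.87,"z":0,"ax":0,"ay":0,"az":0,"hand":-1},{"x":-0.22,"y":-0.916,"z":0,"ax":0,"ay":0,"az":0,"hand":-1},{"x":-0.074,"y":-0.939,"z":0,"ax":0,"ay":0,"az":0,"hand":-1}]' | grep -E 'pos|force'; python3 -m handwheel '[{"x":0.074,"y":-0.939,"z":0,"ax":0,"ay":0,"az":0,"hand":-1},{"x":0.22,"y":-0.916,"z":0,"ax":0,"ay":0,"az":0,"hand":-1},{"x":0.36,"y":-0.87,"z":0,"ax":0,"ay":0,"az":0,"hand":-1},{"x":0,"y":0,"z":0,"ax":0,"ay":0,"az":0,"hand":-1}]' | grep -E 'pos|force'; python3 blk.py
```

```text
ee_pos: [0.5444, 0.2025, 0.1209]
contact_force: [1.8, 4.7, 4.0]
finger_force: 59.9
ee_pos: [0.5384, 0.1729, 0.1208]
contact_force: [1.6, 0.6, 5.6]
finger_force: 60.1
top block 133 0.0572 rails 67 0.0613
scene block 61 0.059 rails 224 0.0613
```

```bash
python3 -m handwheel '[{"x":0.492,"y":-0.803,"z":0,"ax":0,"ay":0,"az":0,"hand":-1},{"x":0.612,"y":-0.716,"z":0,"ax":0,"ay":0,"az":0,"hand":-1},{"x":0.716,"y":-0.612,"z":0,"ax":0,"ay":0,"az":0,"hand":-1},{"x":0.803,"y":-0.492,"z":0,"ax":0,"ay":0,"az":0,"hand":-1},{"x":0,"y":0,"z":0,"ax":0,"ay":0,"az":0,"hand":-1},{"x":0,"y":0,"z":0,"ax":0,"ay":0,"az":0,"hand":-1}]' | grep -E 'pos|force'; python3 blk.py;python3 blk.py
```

```text
ee_pos: [0.5124, 0.146, 0.1206]
contact_force: [1.1, 1.1, 7.3]
finger_force: 60.2
top block 151 0.0585 rails 187 0.0614
scene block 59 0.0612 rails 218 0.0618
top block 149 0.0586 rails 188 0.0608
scene block 53 0.0612 rails 215 0.0618
```

```bash
python3 -m handwheel '[{"x":0.87,"y":-0.36,"z":0,"ax":0,"ay":0,"az":0,"hand":-1},{"x":0.2,"y":-0.06,"z":0,"ax":0,"ay":0,"az":0,"hand":-1},{"x":0,"y":0,"z":0,"ax":0,"ay":0,"az":0,"hand":-1},{"x":0,"y":0,"z":0,"ax":0,"ay":0,"az":0,"hand":-1},{"x":0,"y":0,"z":0,"ax":0,"ay":0,"az":0,"hand":-1}]' | grep -E 'pos|force'; python3 blk.py
python3 - <<'E'
from h import *
# plane cross-check: block vs rail heights in a fine profile, scene camera, along press y
c=cam("scene"); w=cloud(c); a=np.radians(20.); P=w-np.array([.453,.292,0])
X=P[:,:,0]*np.cos(a)+P[:,:,1]*np.sin(a); Y=-P[:,:,0]*np.sin(a)+P[:,:,1]*np.cos(a)
for y in np.arange(-.066,.07,.006):
    m=(abs(X)<.022)&(abs(Y-y)<.003)&(w[:,:,2]>.02); 
    if m.sum(): print(round(y,3),m.sum(),np.round(np.percentile(w[m][:,2],[50,90]),4))
cv2.imwrite("pics/b.png",cv2.resize(c["frame"][140:220,170:270],None,fx=6,fy=6,interpolation=cv2.INTER_CUBIC)[:,:,::-1])
E
```

```text
ee_pos: [0.5027, 0.142, 0.1206]
contact_force: [1.7, 4.6, 6.8]
finger_force: 60.3
top block 122 0.0591 rails 186 0.0611
scene block 52 0.0616 rails 215 0.0618
-0.066 1 [0.0529 0.0529]
-0.06 11 [0.0596 0.0674]
-0.054 15 [0.0581 0.0636]
-0.048 7 [0.0636 0.0642]
-0.042 5 [0.0604 0.061 ]
-0.03 9 [0.0576 0.063 ]
-0.024 20 [0.0556 0.063 ]
-0.018 18 [0.0599 0.0654]
-0.012 13 [0.0613 0.0633]
-0.006 10 [0.062 0.064]
-0.0 14 [0.0614 0.0646]
0.006 6 [0.0609 0.064 ]
0.012 12 [0.0609 0.0654]
0.018 14 [0.0618 0.0642]
0.024 7 [0.0616 0.0628]
0.03 4 [0.0606 0.0612]
0.036 3 [0.0577 0.0581]
0.042 4 [0.0584 0.0619]
0.048 22 [0.057  0.0642]
0.054 22 [0.0589 0.064 ]
0.06 10 [0.0609 0.065 ]
0.066 6 [0.0607 0.0621]
```

View pics/b.png

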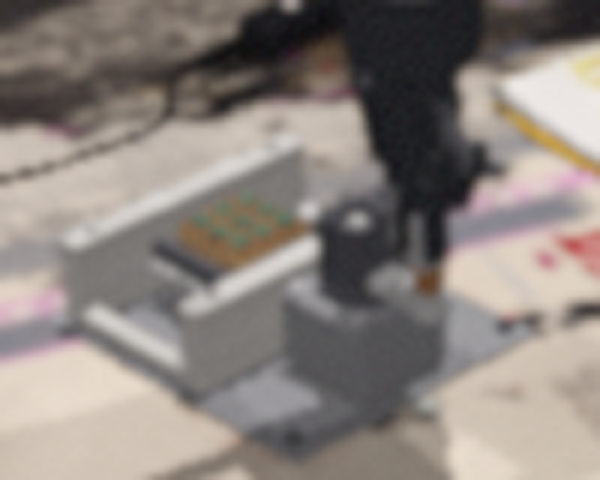

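Block and rails look level (block face at crop (240,235), rails at (170,190) and (250,280)). Rotation of about 434° from a start no lower than -430° agrees. Release, rise, and turn to grip the hub.

```bash
python3 -m handwheel '[{"x":0,"y":0,"z":0,"ax":0,"ay":0,"az":0,"hand":0.3},{"x":0,"y":0,"z":0,"ax":0,"ay":0,"az":0,"hand":0.3},{"x":0,"y":0,"z":0,"ax":0,"ay":0,"az":0,"hand":0.3},{"x":0,"y":0,"z":-3,"ax":0,"ay":0,"az":0,"hand":0.6},{"x":0,"y":0,"z":-4,"ax":0,"ay":0,"az":0,"hand":0.6},{"x":0,"y":0,"z":-2,"ax":0,"ay":0,"az":8.5,"hand":0.6},{"x":0,"y":0,"z":0,"ax":0,"ay":0,"az":8.5,"hand":0.6},{"x":0,"y":0,"z":0,"ax":0,"ay":0,"az":8.5,"hand":0.6},{"x":0,"y":0,"z":0,"ax":0,"ay":0,"az":8.5,"hand":0.6},{"x":0,"y":0,"z":0,"ax":0,"ay":0,"az":8.5,"hand":0.6}]' | grep -E 'pos|force|gap'; python3 -m handwheel '[{"x":0,"y":0,"z":0,"ax":0,"ay":0,"az":8.5,"hand":0.6},{"x":0,"y":0,"z":0,"ax":0,"ay":0,"az":8.5,"hand":0.6},{"x":0,"y":0,"z":0,"ax":0,"ay":0,"az":8.5,"hand":0.6},{"x":0,"y":0,"z":0,"ax":0,"ay":0,"az":6,"hand":0.6},{"x":0,"y":0,"z":0,"ax":0,"ay":0,"az":0,"hand":0.6},{"x":0,"y":0,"z":0,"ax":0,"ay":0,"az":0,"hand":0.6}]' | grep pos
python3 - <<'E'
from h import *
for n in("top","scene"):
    c=cam(n); x=cloud(c); o=c["range_z"]>0
    m=(np.hypot(x[:,:,0]-.507,x[:,:,1]-.142)<.03)&(x[:,:,2]>.134)&(x[:,:,2]<.15); print(n,"handle",m.sum(),np.round(x[m].mean(0),4) if m.any() else 0)
    m=(np.hypot(x[:,:,0]-.489,x[:,:,1]-.199)<.03)&(x[:,:,2]>.098)&(x[:,:,2]<.115)
    if m.sum()>20:
        r=cv2.minAreaRect((x[m][:,:2]*1000).astype(np.float32)); print("hub",m.sum(),np.round(r[0],1),np.round(r[1],1),round(r[2],1))
togo(.489,.199,.099,17.7)
E
python3 blk.py
```

```text
ee_pos: [0.5024, 0.1409, 0.2098]
contact_force: [0.2, 0.3, -0.3]
finger_gap: 0.0682
finger_force: 0.0
ee_pos: [0.5028, 0.1411, 0.2099]
top handle 22 [0.5058 0.1359 0.1388]
scene handle 21 [0.5047 0.137  0.1396]
hub 86 [488.1 195.3] [44.6 45.9] 11.1
t 18.1 pos [0.503  0.1411 0.2101] yaw_y 18.2 F [ 0.1  0.9 -0.5] gap 0.068 q [ 0.14  0.29  1.72  0.    1.14 -0.18]
shift cm tool-now [ 5.9   0.52 11.12] tool-target [ 5.94  0.42 11.11] turn deg [-0.3 -0.2  0.5]
top block 149 0.0591 rails 225 0.0609
scene block 53 0.0608 rails 229 0.0615
```

```bash
python3 -m handwheel '[{"x":2.95,"y":0.24,"z":0,"ax":-0.3,"ay":-0.2,"az":0.8,"hand":0.6},{"x":2.97,"y":0.2,"z":0,"ax":0,"ay":0,"az":0,"hand":0.6},{"x":0,"y":0,"z":4,"ax":0,"ay":0,"az":0,"hand":0.6},{"x":0,"y":0,"z":3,"ax":0,"ay":0,"az":0,"hand":0.6},{"x":0,"y":0,"z":0,"ax":0,"ay":0,"az":0,"hand":0.6},{"x":0,"y":0,"z":0,"ax":0,"ay":0,"az":0,"hand":0.6}]'| grep -E 'pos|force' ; python3 -c "
from h import *
togo(.489,.199,.099,17.4)"
```

```text
ee_pos: [0.4894, 0.1989, 0.1404]
contact_force: [0.3, -0.5, -0.0]
finger_force: 0.0
t 18.8 pos [0.4894 0.1989 0.1404] yaw_y 17.3 F [ 0.3 -0.5 -0. ] gap 0.068 q [ 0.26  0.38  1.79 -0.    0.97 -0.05]
shift cm tool-now [ 0.02 -0.04  4.14] tool-target [ 0.02 -0.04  4.14] turn deg [ 0.   0.  -0.1]
```

```bash
python3 -m handwheel '[{"x":0.02,"y":-0.04,"z":2,"ax":0,"ay":0,"az":0,"hand":0.6},{"x":0,"y":0,"z":2.1,"ax":0,"ay":0,"az":0,"hand":0.6},{"x":0,"y":0,"z":0,"ax":0,"ay":0,"az":0,"hand":0.6},{"x":0,"y":0,"z":0,"ax":0,"ay":0,"az":0,"hand":0},{"x":0,"y":0,"z":0,"ax":0,"ay":0,"az":0,"hand":-0.2},{"x":0,"y":0,"z":0,"ax":0,"ay":0,"az":0,"hand":-1},{"x":0,"y":0,"z":0,"ax":0,"ay":0,"az":0,"hand":-1},{"x":0,"y":0,"z":0,"ax":0,"ay":0,"az":0,"hand":-1}]'| grep -E 'pos|force|gap' ; python3 -c "
from h import *
togo(.489,.199,.099,17.4)"; python3 blk.py
```

```text
ee_pos: [0.4888, 0.1988, 0.101]
contact_force: [-3.8, -1.4, 8.3]
finger_gap: 0.0352
finger_force: 62.5
t 19.6 pos [0.4888 0.1988 0.101 ] yaw_y 17.3 F [-3.8 -1.4  8.3] gap 0.035 q [ 0.26  0.44  1.82 -0.    0.88 -0.05]
shift cm tool-now [0.01 0.03 0.2 ] tool-target [0.01 0.03 0.2 ] turn deg [ 0.1  0.  -0.1]
top block 49 0.0595 rails 199 0.0611
scene block 54 0.0617 rails 191 0.0619
```

```bash
python3 -m handwheel '[{"x":0,"y":0,"z":-0.5,"ax":0,"ay":0,"az":0,"hand":-1},{"x":0,"y":0,"z":-0.8,"ax":0,"ay":0,"az":0,"hand":-1},{"x":0,"y":0,"z":-1,"ax":0,"ay":0,"az":0,"hand":-1},{"x":0,"y":0,"z":-1,"ax":0,"ay":0,"az":0,"hand":-1},{"x":0,"y":0,"z":-1.5,"ax":0,"ay":0,"az":0,"hand":-1},{"x":0,"y":0,"z":-3,"ax":0,"ay":0,"az":0,"hand":-1},{"x":0,"y":0,"z":-2,"ax":0,"ay":0,"az":0,"hand":-1},{"x":0,"y":0,"z":0,"ax":0,"ay":0,"az":0,"hand":-1},{"x":0,"y":0,"z":0,"ax":0,"ay":0,"az":0,"hand":-1}]'| grep -E 'pos|force|gap' ; python3 -c "
from h import *
togo(.5,-.0935,.12,95)"; python3 blk.py
```

```text
ee_pos: [0.4895, 0.1993, 0.198]
contact_force: [-0.7, 0.8, -4.4]
finger_gap: 0.0351
finger_force: 62.1
t 20.6 pos [0.4895 0.1993 0.198 ] yaw_y 17.3 F [-0.7  0.8 -4.4] gap 0.035 q [ 0.26  0.31  1.73 -0.    1.1  -0.05]
shift cm tool-now [-28.27  -7.71   7.79] tool-target [  1.51 -29.26   7.8 ] turn deg [  0.2   0.1 -77.7]
top block 0 0 rails 239 0.0607
scene block 58 0.0614 rails 246 0.0614
```

```bash
python3 -m handwheel '[{"x":-2,"y":-0.7,"z":0,"ax":0,"ay":0,"az":0,"hand":-1},{"x":-4,"y":-1.45,"z":0,"ax":0,"ay":0,"az":0,"hand":-1},{"x":-4,"y":-1.45,"z":0,"ax":0,"ay":0,"az":0,"hand":-1},{"x":-4,"y":-1.45,"z":0,"ax":0,"ay":0,"az":0,"hand":-1},{"x":-4,"y":-1.45,"z":0,"ax":0,"ay":0,"az":0,"hand":-1},{"x":-4,"y":-1.45,"z":0,"ax":0,"ay":0,"az":0,"hand":-1},{"x":-4,"y":-1.45,"z":0,"ax":0,"ay":0,"az":0,"hand":-1},{"x":-1.7,"y":-0.6,"z":0,"ax":0,"ay":0,"az":0,"hand":-1},{"x":0,"y":0,"z":0,"ax":0,"ay":0,"az":-8,"hand":-1},{"x":0,"y":0,"z":0,"ax":0,"ay":0,"az":-8,"hand":-1}]'| grep -E 'pos|force|gap' ; python3 -m handwheel '[{"x":0,"y":0,"z":0,"ax":0,"ay":0,"az":-8,"hand":-1},{"x":0,"y":0,"z":0,"ax":0,"ay":0,"az":-8,"hand":-1},{"x":0,"y":0,"z":0,"ax":0,"ay":0,"az":-8,"hand":-1},{"x":0,"y":0,"z":0,"ax":0,"ay":0,"az":-8,"hand":-1},{"x":0,"y":0,"z":0,"ax":0,"ay":0,"az":-8,"hand":-1},{"x":0,"y":0,"z":0,"ax":0,"ay":0,"az":-8,"hand":-1},{"x":0,"y":0,"z":0,"ax":0,"ay":0,"az":-8,"hand":-1},{"x":0,"y":0,"z":0,"ax":0,"ay":0,"az":-5.7,"hand":-1},{"x":0,"y":0,"z":0,"ax":0,"ay":0,"az":0,"hand":-1},{"x":0,"y":0,"z":0,"ax":0,"ay":0,"az":0,"hand":-1}]'| grep pos
python3 - <<'E'
from hm import *
togo(.476,-.095,.045,95)
from station import arm
held(cam("scene"),np.array(arm.get_obs()["ee_pos"]),5)
E
```

```text
ee_pos: [0.4747, -0.0958, 0.1959]
contact_force: [-0.5, 0.1, -3.4]
finger_gap: 0.0349
finger_force: 61.8
ee_pos: [0.4752, -0.0949, 0.1964]
t 22.7 pos [ 0.4752 -0.0949  0.1964] yaw_y 94.8 F [-0.9  0.7 -3.3] gap 0.035 q [-0.34  0.25  1.82  0.    1.07 -2.  ]
shift cm tool-now [-0.09 -0.03 15.14] tool-target [-0.08 -0.02 15.14] turn deg [ 0.  -0.  -0.2]
114 lat [-0.527  -0.5182 -0.5095] depth [0.1471 0.1494 0.1528] z [0.183 0.237]
handle [ 0.5343 -0.091 ] crank origin [ 0.4746 -0.0963] tcp-origin [0.0008 0.0013]
```

```bash
python3 -m handwheel '[{"x":0,"y":0,"z":4,"ax":0,"ay":0,"az":0,"hand":-1},{"x":0,"y":0,"z":4,"ax":0,"ay":0,"az":0,"hand":-1},{"x":0,"y":0,"z":4,"ax":0,"ay":0,"az":0,"hand":-1},{"x":0,"y":0,"z":2,"ax":0,"ay":0,"az":0,"hand":-1},{"x":0,"y":0,"z":0.9,"ax":0,"ay":0,"az":0,"hand":-1},{"x":0,"y":0,"z":0.3,"ax":0,"ay":0,"az":0,"hand":-1},{"x":0,"y":0,"z":0.2,"ax":0,"ay":0,"az":0,"hand":-1},{"x":0,"y":0,"z":0.1,"ax":0,"ay":0,"az":0,"hand":-1},{"x":0,"y":0,"z":0,"ax":0,"ay":0,"az":0,"hand":-1}]'; python3 -c "
from h import *
togo(.476,-.095,.04,95)"
```

```text
time: 23.65
ee_pos: [0.4768, -0.0954, 0.0432]
eef_rot: [-0.136, 3.135, -0.001]
contact_force: [0.1, -0.2, -3.0]
finger_gap: 0.0346
finger_force: 61.8
t 23.65 pos [ 0.4768 -0.0954  0.0432] yaw_y 95.0 F [ 0.1 -0.2 -3. ] gap 0.035 q [-0.34  0.49  1.96  0.    0.69 -2.  ]
shift cm tool-now [0.08 0.04 0.32] tool-target [0.08 0.04 0.32] turn deg [-0.1  0.2 -0. ]
```

```bash
python3 -m handwheel '[{"x":0,"y":0,"z":0.2,"ax":0,"ay":0,"az":0,"hand":-1},{"x":0,"y":0,"z":0.15,"ax":0,"ay":0,"az":0,"hand":-1},{"x":0,"y":0,"z":0.15,"ax":0,"ay":0,"az":0,"hand":-1},{"x":0,"y":0,"z":0,"ax":0,"ay":0,"az":0,"hand":-1}]'
```

```text
time: 24.05
ee_pos: [0.4763, -0.0952, 0.039]
eef_rot: [-0.136, 3.136, -0.001]
contact_force: [-3.9, 0.4, 19.2]
finger_gap: 0.0344
finger_force: 64.6
```

Contact with the tray floor. Release partly (there are walls beside the fingers) and rise.

```bash
python3 -m handwheel '[{"x":0,"y":0,"z":0,"ax":0,"ay":0,"az":0,"hand":0.2},{"x":0,"y":0,"z":0,"ax":0,"ay":0,"az":0,"hand":0.2},{"x":0,"y":0,"z":0,"ax":0,"ay":0,"az":0,"hand":0.2},{"x":0,"y":0,"z":-2,"ax":0,"ay":0,"az":0,"hand":0.2},{"x":0,"y":0,"z":-4,"ax":0,"ay":0,"az":0,"hand":0.2},{"x":0,"y":0,"z":-4.5,"ax":0,"ay":0,"az":0,"hand":0.2},{"x":0,"y":0,"z":-4.5,"ax":0,"ay":0,"az":0,"hand":0.2},{"x":3,"y":0,"z":0,"ax":0,"ay":0,"az":0,"hand":0.2},{"x":0,"y":0,"z":0,"ax":0,"ay":0,"az":0,"hand":0.2},{"x":0,"y":0,"z":0,"ax":0,"ay":0,"az":0,"hand":0.2}]'; python3 blk.py
python3 - <<'E'
from hm import *
held(cam("scene"),np.array([.476,-.095,.04]),5)
c=cam("scene"); x=cloud(c)
m=(np.hypot(x[:,:,0]-.476,x[:,:,1]+.095)<.027)&(x[:,:,2]>.036)&(x[:,:,2]<.055); print("hub top",m.sum(),np.round(np.median(x[m],0),4))
u,v=proj(c,[.5,-.09,.03]).astype(int); cv2.imwrite("pics/end.png",cv2.resize(c["frame"][v-80:v+55,u-80:u+60],None,fx=4,fy=4,interpolation=cv2.INTER_CUBIC)[:,:,::-1])
E
```

```text
time: 25.05
ee_pos: [0.4454, -0.0976, 0.1872]
eef_rot: [-0.135, 3.137, 0.0]
contact_force: [0.5, 0.7, 0.6]
finger_gap: 0.0514
finger_force: 0.0
top block 148 0.0592 rails 567 0.0609
scene block 54 0.061 rails 253 0.0616
226 lat [-0.5497 -0.5216 -0.4968] depth [0.1331 0.1436 0.1531] z [0.001 0.08 ]
handle [ 0.5374 -0.099 ] crank origin [ 0.4776 -0.1043] tcp-origin [-0.0016  0.0093]
hub top 112 [ 0.4755 -0.0979  0.0427]
```

View pics/end.png

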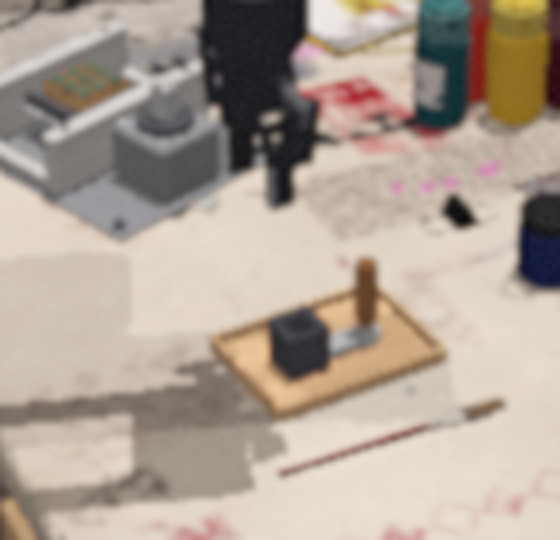

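The crank lies flat inside the tray, handle up (hub at crop (300,340), handle at (367,290)). The block is level and the gripper is clear. Hand in.

```bash
python3 -c "
from station import arm
print(arm.finish_job())"
```

```text
the job is handed in; nothing more can be done
None
```

I fitted the crank, wound the block to within about 0.5–2 mm of the rail tops (the two cameras differ slightly), laid the crank flat in the tray handle up, and handed the job in at about 25 s; no verdict came back.

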